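# Turn the backwards tube carrier and close the locked cycler drawer

## Robot

A 6-joint arm with a two-finger parallel gripper is mounted at the origin on the work surface. World frame = base frame: x ahead of the robot, y to its left, z up, the work surface at z = 0. Lengths are in mm, angles in degrees, forces in N, time in s.
With the tool pointing down it reaches from about 350 to 850 mm from the base axis. Payload 8.1 kg.
Tool frame: the origin (TCP) lies midway between the tips of the shut fingers; the grasp point (between the pads) lies 19 mm behind it; z points along the fingers, y is the direction in which the jaws open and shut (so a half turn about z gives the same grasp; the last joint's range is limited). The gripper opens to 85 mm and grips with 20 to 120 N. Pads are 22 mm wide; open, the fingers measure 114 mm over their backs; the gripper's body (76 mm by 85 mm) begins 54 mm behind the grasp point. The pads swing forward as they close: fully open they stand 13 mm farther back than shut.
Start: joints at [58.877, 7.471, 85.268, -0, 87.261, -4.893], TCP at [265.166, 538.231, 231.292] pointing down, gripper open.
Joint ranges: [-169.43, 169.43], [-51.17, 129.36], [1.28, 143.12], [-76.62, 256.62], [0, 156.53], [-152.29, 152.29]. Speed limits (degrees/s): [136.94, 136.94, 159.86, 180, 180, 180].

## Interface

Orientations are given as [roll, pitch, yaw] about the fixed x, y, z axes, in that order (R = Rz(yaw) Ry(pitch) Rx(roll)).
In Python, from bench import telemetry, snapshot, camera_params, job gives the robot as it stands. The module is installed in compiled form; this text tells all that it offers.
- The arm moves only by the shell command python3 -m jog 'ROWS' [FORCE]. ROWS is JSON, a list that holds one entry, the list of rows, each a list of 7 numbers: the shift along the tool's x, y, z in units of 50 mm (1.0 is 50 mm), then the turn, a rotation vector about the tool's x, y, z in units of 2 pi rad (1.0 is 2 pi rad), then the opening, from 0 (shut) to 1 (fully open). In form: [[[dx, dy, dz, rx, ry, rz, claw], ...]]. A call has 1 to 12 rows; each row shifts and turns the commanded pose from where the row before left it, along the tool's axes as they then stand; what a row does not reach is not made up. A row lasts 1/8 s, in which the tool goes at most 62.5 mm and 10.7 degrees, less where a joint would pass 70% of its speed; a pose out of reach is approached as far as the arm can. A call with a number of a shift or a turn outside -1 to 1 is refused whole. A call with a gripper value outside its range is refused whole. The fingers move at their own pace and stop on an object; FORCE is the grip in N (left out, the last holds). Time passes only in rows, so rows that do not move let the fingers close. It gives the time, the measured TCP pose, the force and the opening at its end, in the units of the state.
- telemetry.sense(): the state, without advancing time (a new reading comes with each control period).
- snapshot(name): name is "scene" or "top"; returns (picture, depth): 480x640x3 uint8, red, green, blue; 480x640 float32, mm along the optical axis (not along the pixel's ray), 0 where there is no reading.
- camera_params(name): a dict with "K" (3x3 intrinsics, pixels), "D" ([k1, k2, p1, p2, k3] as OpenCV has them; the pictures are not rectified), "extrinsics" (4x4, takes a point from camera to world coordinates). Camera axes: x right, y down, z forward; pixel columns grow to the right and rows downward; lengths in mm; the calibration is good to about 2 mm. A picture is of the moment at which its call begins. camera_params takes no time and is no camera call.
- job.hand_in(): hands the job in, once; it reports no verdict.
The state is a dict: "time": time; "joint_pos": joint angles; "qd": joint speeds; "joint_efforts": joint torques, N m; "tool_pos": TCP position; "tcp_rot": TCP orientation; "ft_force": force on the tool from outside, world axes, zero at the start; "wrist_torque": the same for the moment, N m; "finger_gap": finger opening in mm.
Only numpy, scipy, OpenCV 4.12 (cv2) and the standard library are available. Lean on these libraries where they do the work, as an engineer would, in place of code of your own. Each camera call takes 0.05 s, during which the arm holds its last target. There are 200 camera calls.

## Task

The aluminium tube carrier has been loaded back to front in the cycler's pulled-out drawer. Lift it out, turn it end for end and set it back down in its nest with the bevelled end towards the cycler; then press the release lever on the drawer's slide and push the drawer fully home, without slamming it. Keep the carrier upright, do not drop or fling it, and leave everything else on the bench where it stands.

Things in the scene. Friction and masses are not known exactly. Their poses are not given: they have to be found in the camera images.
- carrier_center (a point): Loose tube carrier: aluminium block 120 long (its x), 60 wide (y), 42 mm high (z), about 0.3 kg, rows of white tube caps standing 5 mm out of its top. Its +x end is bevelled: both corners cut by 18 mm, leaving a flat 24 mm wide; the other end is square. Starts back to front in the nest: bevelled end to the drawer's front panel. This point: the block's centre, 21 mm above its underside.
- carrier_bevel (a point): Middle of the end face of the carrier's bevelled end: 60 mm from the carrier's centre along its +x, at the same height; same axes as the carrier.
- nest (a point): Centre of the floor of the carrier's nest in the drawer, 56 mm above the bench; moves with the drawer. x: the level way in which the drawer closes, into the cycler; y: left as one faces the cycler; z up. Nest 125 by 65 mm inside (x by y), walls 8 mm high, 4 mm thick; takes the carrier either way round with 2.5 mm play each side, its upper 34 mm standing clear above the walls.
- hood_edge (a point): Fixed: middle of the lower front edge of the white cycler's hood, 122 mm above the bench; axes as the nest's. The hood's flat front rises from here to 185 mm; it overhangs the upright face below, where the drawer's mouth is (236 mm wide, 32 to 118 mm above the bench), by 30 mm. Cycler 366 mm wide. With the drawer out, the nest's centre is 72 mm and the lever pad's middle 24 mm in front of this edge.
- front_panel (a point): Middle of the outer side of the drawer's white front panel, 80 mm above the bench, 85 mm from the nest's centre along -x; axes as the nest's. Panel 250 mm wide, 12 mm thick, 46 to 118 mm above the bench. Pushed to +x it closes the drawer (friction about 2 N). When home it lies on the cycler's face with its outer side 18 mm behind the hood's edge, so the last part must be pushed by a tool leaning in below the hood.
- lever_pad (a point): Middle of the thumb pad's top on the black release lever, outside the drawer's right-hand slide (nest's -y side), 97 mm right of the middle line, 75 mm above the bench (deck beside it: 56 mm). Pad 32 mm along the drawer, 30 mm across; a lip 8 mm high stands along its rear edge, 14 mm from this point. The lever pivots 41 mm to the rear, 23 mm lower. It travels with the drawer.
- release_lever (a joint): Release lever angle, rad: 0 at rest (sprung up, latching), 0.28 at its lower stop (pad 11 mm lower). From 0.17 (pad 7 mm down) the catch is free and the drawer can move in. Pressing takes 2.5 N at first, 6 N at the stop. With the drawer 8 mm or more in, the lever may be let go: it cannot catch again; it drags (push up to 8 N) until the drawer is about 30 mm in, where it springs up by itself.
- drawer (a joint): Travel of the drawer, m, along the nest's +x: 0 fully out, where the lever locks it (3 mm play at most); 0.175 fully home. It stays where it is left.
- tip_box: Bystander: pale blue pipette-tip box, 122 by 82 by 64 mm, loose, on the bench beside the drawer, left or right. Origin under its centre.
- tube_rack: Bystander: flat black rack, 126 by 86 by 30 mm, loose, on the bench on the other side of the drawer. Origin under its centre.
- reagent_bottle: Bystander: amber bottle, 56 mm across, 115 mm high, loose, standing left of the drawer near the cycler. Origin under its centre.
- marker_pen: Bystander: black marker pen, 140 mm long, 13 mm thick, lying on the bench to the right, in front of the drawer. Origin at the middle of its underside.
- seal_roller: Bystander: hand roller with grey handle and rubber roll, 165 mm long, 34 mm high, lying on the bench to the left, in front of the drawer. Origin near its middle, on the bench.
There are look-alikes about, which are no part of the job. What is shaped like the part that bears carrier_center but red is not meant.

How it is judged:
By the outcome, as a careful person would: the job done as asked, in the order asked, and still so for the second after the job is handed in, with the robot touching nothing.
It also fails if it takes over 70 s, if anything falls off the work surface, if the arm or the gripper's body presses on something with over 40 N, if the wrist force passes 120 N, or if a joint passes its speed limit or range.

## Working session

There is one attempt and no reset: what is moved stays moved. The work goes in short steps, Python scripts to look and compute and a shell command to move; the robot and the scene stay as the last step left them, time stands still between calls to the robot, and variables do not carry over. Pictures are saved under pics/ and viewed, about 8 in all and at most 12, crops included, and the job is handed in when it is done.

```bash
mkdir -p pics; cat > h.py <<'E'
import numpy as np, cv2
from bench import telemetry, snapshot, camera_params, job
def snap(n,f=None):
    im,d=snapshot(n); np.save(f'/tmp/{n}.npy',im); np.save(f'/tmp/{n}_d.npy',d)
    if f: cv2.imwrite('pics/'+f,im[:,:,::-1])
    return im,d
def pts(n,uv,d):
    "pixels (N,2) + depth image -> world"
    c=camera_params(n); uv=np.asarray(uv,float).reshape(-1,1,2)
    r=cv2.undistortPoints(uv,np.array(c['K']),np.array(c['D']))[:,0]
    z=d[uv[:,0,1].astype(int),uv[:,0,0].astype(int)][:,None]
    p=np.hstack([r*z,z]); T=np.array(c['extrinsics']); return p@T[:3,:3].T+T[:3,3]
def plane(n,uv,h):
    c=camera_params(n); uv=np.asarray(uv,float).reshape(-1,1,2)
    r=cv2.undistortPoints(uv,np.array(c['K']),np.array(c['D']))[:,0]
    T=np.array(c['extrinsics']); v=np.hstack([r,np.ones((len(r),1))])@T[:3,:3].T; o=T[:3,3]
    return o+v*((h-o[2])/v[:,2])[:,None]
E
python3 - <<'E'
from h import *
snap('scene','s1.png'); snap('top','t1.png'); print(telemetry.sense())
for n in('scene','top'): print(np.round(camera_params(n)['extrinsics'],2).tolist(),np.round(camera_params(n)['K'],0).tolist())
E
```

```text
{'time': 0.1, 'joint_pos': array([ 5.88783813e+01,  7.51003286e+00,  8.53227768e+01,  5.49603088e-04,
        8.72606308e+01, -4.89275861e+00]), 'qd': array([ 0.03819026, -0.20651293, -0.10492974, -0.01147149, -0.06960832,
       -0.04757453]), 'joint_efforts': array([ 1.59653100e-03, -5.70945024e+01, -5.01949418e+01, -1.90153255e-04,
        7.96762586e-03, -2.05119693e-05]), 'tool_pos': array([264.89772862, 537.81876273, 230.35964001]), 'tcp_rot': array([-1.79906947e+02, -8.51655609e-03,  1.53771106e+02]), 'ft_force': array([ 0.92711392,  0.23613994, -0.35380481]), 'wrist_torque': array([-0.00262959,  0.01971303, -0.00471898]), 'finger_gap': 85.3227781483691}
[[-0.21, 0.74, -0.63, 1281.63], [0.98, 0.17, -0.13, 202.19], [0.01, -0.65, -0.76, 987.22], [0.0, 0.0, 0.0, 1.0]] [[466.0, 0.0, 320.0], [0.0, 466.0, 244.0], [0.0, 0.0, 1.0]]
[[0.03, -0.98, 0.17, 329.73], [-1.0, -0.03, -0.01, 70.83], [0.01, -0.17, -0.99, 1233.5], [0.0, 0.0, 0.0, 1.0]] [[543.0, 0.0, 324.0], [0.0, 543.0, 240.0], [0.0, 0.0, 1.0]]
```

View pics/s1.png

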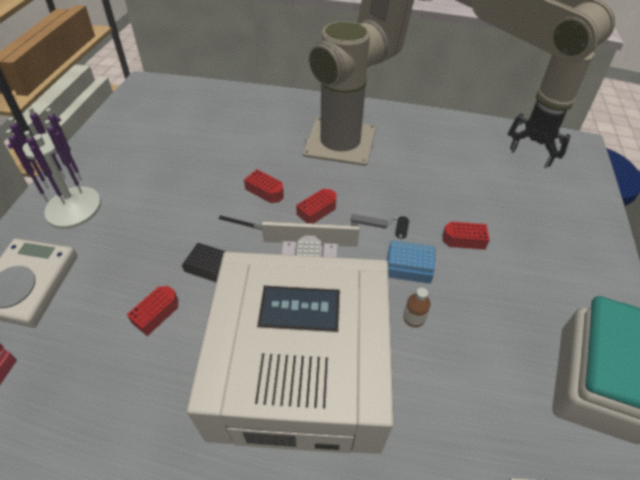

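View pics/t1.png

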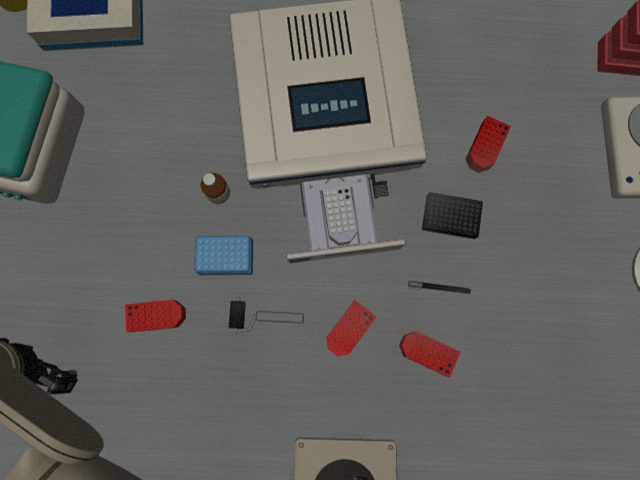

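The scene view looks over the cycler. In the top view the drawer is out, with the carrier at about (341,215) and its bevel towards the panel (345,242). The panel runs (290,257)-(404,242), the lever is at (380,188), and the red ones are decoys. Next I'll enlarge the drawer.

```bash
python3 - <<'E'
from h import *
im=np.load('/tmp/top.npy'); d=np.load('/tmp/top_d.npy')
c=cv2.resize(im[150:270,270:430],None,fx=5,fy=5,interpolation=cv2.INTER_CUBIC); cv2.imwrite('pics/t1c.png',c[:,:,::-1])
v,u=np.mgrid[150:270,235:440]; uv=np.c_[u.ravel(),v.ravel()]; P=pts('top',uv,d)
def rect(m,l):
    p=P[m][:,:2].astype(np.float32); r=cv2.minAreaRect(p); print(l,len(p),np.round(p.mean(0),1),r)
def comp(lo,hi,l):
    k=((P[:,2]>lo)&(P[:,2]<hi)).reshape(v.shape).astype(np.uint8); n,lab,st,ce=cv2.connectedComponentsWithStats(k)
    for i in range(1,n):
        if st[i,4]>60: print(st[i]+[235,150,0,0,0]); rect((lab==i).ravel(),l)
comp(92,108,'carrier'); comp(112,124,'panel')
comp(66,84,'lever')
E
```

```text
[ 323  186   34   58 1467]
carrier 1467 [584.9  28.6] ((583.767578125, 28.173442840576172), (120.94135284423828, 60.302425384521484), 9.879563331604004)
[287 240 118  20 695]
panel 695 [505.4  15.4] ((505.66888427734375, 14.578666687011719), (13.538302421569824, 247.45913696289062), 9.09338665008545)
[371 174  18  25 238]
lever 238 [651.6 -58.3] ((659.8795166015625, -58.793212890625), (55.52617263793945, 31.236515045166016), 9.208471298217773)
```

View pics/t1c.png

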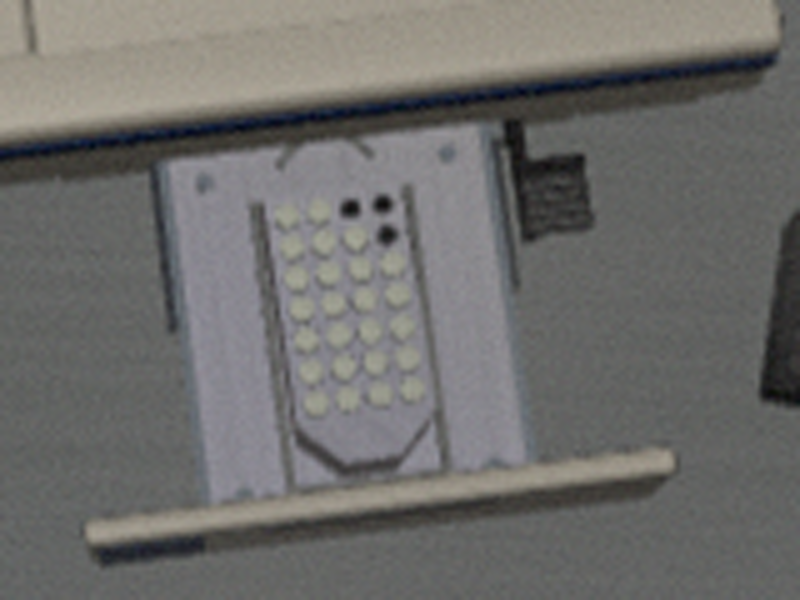

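Measured in world coordinates: nest/carrier centre is at about (583.7, 27.8), the drawer axis has yaw of about 9.2°, and the bevel points at the panel. Moving above the carrier.

```bash
python3 -m jog '[[[-0.85,-0.53,0,0,0,0,1],[-0.85,-0.53,0,0,0,0,1],[-0.85,-0.53,0,0,0,0,1],[-0.85,-0.53,0,0,0,0,1],[-0.85,-0.53,0,0,0,0,1],[-0.85,-0.53,0,0,0,0,1],[-0.85,-0.53,0,0,0,0,1],[-0.85,-0.53,0,0,0,0,1],[-0.85,-0.53,0,0,0,0,1],[-0.85,-0.53,0,0,0,0,1],[-0.85,-0.53,0,0,0,0,1],[-0.85,-0.53,0,0,0,0,1]]]' 60
python3 -m jog '[[[0,0,0,0,0,-0.0246,1],[0,0,0,0,0,-0.0246,1],[0,0,0,0,0,-0.0246,1],[0,0,0,0,0,-0.0246,1],[0,0,0,0,0,0,1],[0,0,0,0,0,0,1]]]'
cat > d.py <<'E'
# usage: d.py x y z yaw -> needed shift in tool axes (units of 50mm) and turn (2pi)
import sys; from h import *; from scipy.spatial.transform import Rotation as R
s=telemetry.sense(); x=np.array(list(map(float,sys.argv[1:4]))); yaw=float(sys.argv[4]); pit=float(sys.argv[5]) if len(sys.argv)>5 else 0
A=R.from_euler('xyz',s['tcp_rot'],degrees=True); B=R.from_euler('xyz',[180,pit,yaw],degrees=True)
print('t',s['time'],'pos',s['tool_pos'].round(1),'rot',s['tcp_rot'].round(1),'F',s['ft_force'].round(1),'gap',round(s['finger_gap'],1))
print('shift',(A.inv().apply(x-s['tool_pos'])/50).round(3),'turn',((A.inv()*B).as_rotvec()/2/np.pi).round(4))
E
python3 d.py 583.7 27.8 120 -170.8
```

```text
time: 1.6
tool_pos: [582.5, 26.1, 230.8]
tcp_rot: [-180.0, -0.0, 153.8]
ft_force: [1.4, -0.5, 1.0]
finger_gap: 85.2
time: 2.35
tool_pos: [581.9, 27.6, 231.0]
tcp_rot: [180.0, -0.0, -171.0]
ft_force: [-1.2, -0.9, 0.5]
finger_gap: 85.3
t 2.35 pos [581.9  27.6 231. ] rot [ 180.   -0. -171.] F [-1.2 -0.9  0.5] gap 85.3
shift [-3.70e-02 -2.00e-03  2.22e+00] turn [ 0.     -0.0001 -0.0006]
```

```bash
python3 -m jog '[[[-0.04,0,0.6,0,0,0,1],[0,0,0.6,0,0,0,1],[0,0,0.6,0,0,0,1],[0,0,0.5,0,0,0,1],[0,0,0.4,0,0,0,1],[0,0,0.3,0,0,0,1],[0,0,0.2,0,0,0,1],[0,0,0,0,0,0,1],[0,0,0,0,0,0,1]]]'
python3 d.py 583.7 27.8 70 -170.8
python3 - <<'E'
from h import *
im,d=snap('scene'); c=cv2.resize(im[190:290,220:400],None,fx=4,fy=4,interpolation=cv2.INTER_CUBIC); cv2.imwrite('pics/s2.png',c[:,:,::-1])
E
```

```text
time: 3.48
tool_pos: [584.8, 27.9, 72.2]
tcp_rot: [-180.0, 0.1, -170.8]
ft_force: [0.1, -0.2, 0.1]
finger_gap: 85.3
t 3.475 pos [584.8  27.9  72.2] rot [-1.800e+02  1.000e-01 -1.708e+02] F [ 0.1 -0.2  0.1] gap 85.3
shift [0.021 0.002 0.044] turn [-0.      0.0002 -0.    ]
```

View pics/s2.png

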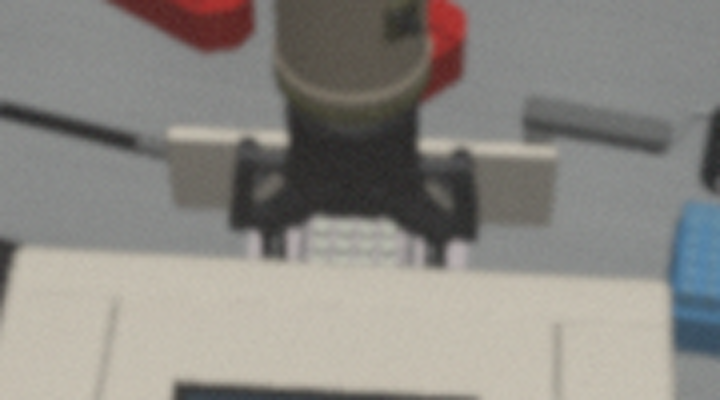

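The fingers straddle the carrier evenly: caps are between (305,220) and (405,265), with the fingers at about x=245 and 465 in the crop. Next: close, then lift gently.

```bash
python3 -m jog '[[[0,0,0,0,0,0,0.5],[0,0,0,0,0,0,0.2],[0,0,0,0,0,0,0.2],[0,0,0,0,0,0,0.2],[0,0,0,0,0,0,0.2],[0,0,0,0,0,0,0.2],[0,0,0,0,0,0,0.2],[0,0,0,0,0,0,0.2]]]' 60
python3 -m jog '[[[0,0,-0.05,0,0,0,0.2],[0,0,-0.1,0,0,0,0.2],[0,0,-0.2,0,0,0,0.2],[0,0,-0.4,0,0,0,0.2],[0,0,-0.5,0,0,0,0.2],[0,0,-0.5,0,0,0,0.2],[0,0,-0.5,0,0,0,0.2],[0,0,-0.4,0,0,0,0.2],[0,0,-0.3,0,0,0,0.2],[0,0,-0.1,0,0,0,0.2],[0,0,0,0,0,0,0.2],[0,0,0,0,0,0,0.2]]]'
python3 - <<'E'
from h import *
snap('top','t3.png');im,d=snap('scene')
s=telemetry.sense();print(s['tool_pos'],s['tcp_rot'],s['finger_gap'],s['ft_force'])
E
```

```text
time: 4.53
tool_pos: [584.9, 27.9, 72.4]
tcp_rot: [-180.0, 0.1, -170.8]
ft_force: [-0.9, -0.3, 5.6]
finger_gap: 59.0
time: 6.02
tool_pos: [583.5, 27.9, 222.5]
tcp_rot: [180.0, -0.1, -170.8]
ft_force: [-0.2, 0.2, -2.7]
finger_gap: 59.0
[583.5528852   27.89126998 222.6813835 ] [ 1.79979501e+02 -1.00958548e-01 -1.70808672e+02] 59.01871975274933 [-0.15172276 -0.18960423 -2.53601134]
```

View pics/t3.png

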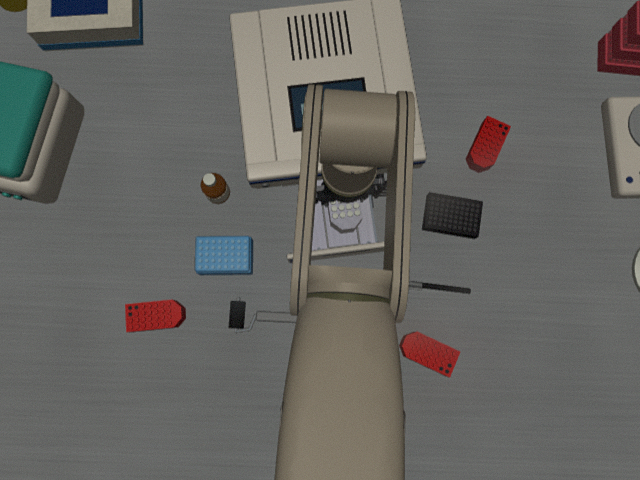

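Carrier is held, with its bevelled end visible at (345,228). I'll measure that near end relative to the TCP, turn 180°, then measure again.

```bash
cat > e.py <<'E'
from h import *
def end(im,d):
    s=telemetry.sense(); t=s['tool_pos']; v,u=np.mgrid[170:270,300:390]; P=pts('top',np.c_[u.ravel(),v.ravel()],d)
    a=np.deg2rad(9.2); X=np.array([np.cos(a),np.sin(a)]); Y=np.array([-X[1],X[0]])
    q=(P[:,:2]-t[:2]); qx,qy=q@X,q@Y; h=P[:,2]-t[2]
    m=(abs(qx)<90)&(abs(qy)<50)&(h>5)&(h<34)
    mm=m&(qx<-38)
    print('n',m.sum(),'minx',np.round(np.percentile(qx[m],[0,1,3]),1),'y',np.round(np.percentile(qy[mm],[1,50,99]),1),'h',np.round(np.percentile(h[m],[5,50,95]),1))
    for y in(-9,0,9):
        k=m&(abs(qy-y)<5); print(y,np.sort(qx[k])[:6].round(1))
    return X,Y
E
python3 - <<'E'
from e import *
end(np.load('/tmp/top.npy'),np.load('/tmp/top_d.npy'))
E
python3 -m jog '[[[0,0,0,0,0,0.01,0.2],[0,0,0,0,0,0.02,0.2],[0,0,0,0,0,0.025,0.2],[0,0,0,0,0,0.025,0.2],[0,0,0,0,0,0.025,0.2],[0,0,0,0,0,0.025,0.2],[0,0,0,0,0,0.025,0.2],[0,0,0,0,0,0.025,0.2],[0,0,0,0,0,0.025,0.2],[0,0,0,0,0,0.025,0.2],[0,0,0,0,0,0.025,0.2]]]'
python3 -m jog '[[[0,0,0,0,0,0.025,0.2],[0,0,0,0,0,0.025,0.2],[0,0,0,0,0,0.025,0.2],[0,0,0,0,0,0.025,0.2],[0,0,0,0,0,0.025,0.2],[0,0,0,0,0,0.025,0.2],[0,0,0,0,0,0.025,0.2],[0,0,0,0,0,0.025,0.2],[0,0,0,0,0,0.025,0.2],[0,0,0,0,0,0.02,0.2],[0,0,0,0,0,0,0.2],[0,0,0,0,0,0,0.2]]]'
python3 d.py 583.7 27.8 222 9.2; python3 - <<'E'
from e import *
im,d=snap('top');end(im,d)
E
```

```text
n 864 minx [-61.2 -60.8 -60.2] y [-27.8   1.3  29.3] h [16.4 26.4 31.7]
-9 [-61.  -61.  -60.8 -60.6 -60.3 -60.2]
0 [-61.2 -60.9 -60.8 -60.8 -60.7 -60.6]
9 [-60.9 -60.9 -60.9 -60.8 -60.7 -60.5]
time: 7.5
tool_pos: [583.8, 27.9, 223.1]
tcp_rot: [-179.9, -0.0, 97.1]
ft_force: [0.2, -0.2, -2.9]
finger_gap: 58.8
time: 9.0
tool_pos: [583.9, 27.9, 223.4]
tcp_rot: [-180.0, 0.0, 9.4]
ft_force: [0.1, -0.6, -2.6]
finger_gap: 59.2
t 9.0 pos [583.9  27.9 223.4] rot [-180.     0.     9.4] F [ 0.1 -0.6 -2.6] gap 59.2
shift [-0.004  0.001  0.029] turn [-0.      0.0001  0.0004]
n 956 minx [-60.6 -60.1 -59.7] y [-29.2   1.2  30. ] h [15.4 26.4 32. ]
-9 [-60.1 -60.  -59.9 -59.7 -59.6 -59.6]
0 [-60.6 -59.7 -59.7 -59.7 -59.6 -59.5]
9 [-60.  -59.9 -59.8 -59.8 -59.7 -59.7]
```

The grasp is off-centre by only about 0.5 mm. Lowering to just above the nest walls.

```bash
python3 -m jog '[[[0,0,0.1,0,0,0.0005,0.2],[0,0,0.3,0,0,0,0.2],[0,0,0.4,0,0,0,0.2],[0,0,0.4,0,0,0,0.2],[0,0,0.4,0,0,0,0.2],[0,0,0.4,0,0,0,0.2],[0,0,0.3,0,0,0,0.2],[0,0,0.2,0,0,0,0.2],[0,0,0.2,0,0,0,0.2],[0,0,0.05,0,0,0,0.2],[0,0,0,0,0,0,0.2],[0,0,0,0,0,0,0.2]]]'
python3 d.py 584 27.7 72.5 9.2
```

```text
time: 10.55
tool_pos: [584.6, 27.9, 87.0]
tcp_rot: [180.0, -0.1, 9.0]
ft_force: [0.5, 0.0, -2.6]
finger_gap: 58.8
t 10.55 pos [584.6  27.9  87. ] rot [ 1.8e+02 -1.0e-01  9.0e+00] F [ 0.5  0.  -2.6] gap 58.8
shift [-0.013  0.001  0.291] turn [ 0.     -0.0002 -0.0005]
```

```bash
python3 -m jog '[[[-0.01,0,0.05,0,0,0,0.2],[0,0,0.05,0,0,0,0.2],[0,0,0.05,0,0,0,0.2],[0,0,0.05,0,0,0,0.2],[0,0,0.04,0,0,0,0.2],[0,0,0.02,0,0,0,0.2],[0,0,0.02,0,0,0,0.2],[0,0,0,0,0,0,0.2],[0,0,0,0,0,0,0.2]]]'
python3 d.py 584 27.7 72.5 9.2
```

```text
time: 11.68
tool_pos: [583.7, 27.8, 72.5]
tcp_rot: [180.0, -0.0, 9.0]
ft_force: [0.6, -0.3, -2.2]
finger_gap: 58.9
t 11.675 pos [583.7  27.8  72.5] rot [180.  -0.   9.] F [ 0.6 -0.3 -2.2] gap 58.9
shift [ 0.005  0.003 -0.001] turn [ 0.     -0.0001 -0.0005]
```

```bash
python3 -m jog '[[[0,0,0.01,0,0,0,0.2],[0,0,0.01,0,0,0,0.2],[0,0,0,0,0,0,0.2],[0,0,0,0,0,0,0.2]]]'; python3 -m jog '[[[0,0,0.01,0,0,0,0.2],[0,0,0,0,0,0,0.2],[0,0,0,0,0,0,0.2]]]'
```

```text
time: 12.18
tool_pos: [584.3, 27.9, 72.4]
tcp_rot: [180.0, -0.1, 9.0]
ft_force: [-1.4, 0.9, 5.0]
finger_gap: 58.5
time: 12.55
tool_pos: [584.7, 28.0, 72.4]
tcp_rot: [180.0, -0.1, 9.0]
ft_force: [-1.1, 1.4, 7.8]
finger_gap: 58.5
```

Contact is at the original seated height (72.4), so it is in the nest. Release and rise.

```bash
python3 -m jog '[[[0,0,0,0,0,0,0.75],[0,0,0,0,0,0,0.85],[0,0,0,0,0,0,1],[0,0,0,0,0,0,1],[0,0,0,0,0,0,1],[0,0,0,0,0,0,1]]]'
python3 -m jog '[[[0,0,-0.1,0,0,0,1],[0,0,-0.3,0,0,0,1],[0,0,-0.6,0,0,0,1],[0,0,-0.8,0,0,0,1],[0,0,-0.8,0,0,0,1],[0,0,-0.6,0,0,0,1],[-0.6,0,-0.2,0,0,0,0],[-0.8,0,0,0,0,0,0],[-0.8,0,0,0,0,0,0],[-0.6,0,0,0,0,0,0],[0,0,0,0,0,0,0],[0,0,0,0,0,0,0]]]'
python3 - <<'E'
from h import *
im,d=snap('top'); c=cv2.resize(im[150:270,270:430],None,fx=5,fy=5,interpolation=cv2.INTER_CUBIC); cv2.imwrite('pics/t4.png',c[:,:,::-1])
v,u=np.mgrid[150:270,270:430]; P=pts('top',np.c_[u.ravel(),v.ravel()],d)
k=((P[:,2]>92)&(P[:,2]<108)).reshape(v.shape).astype(np.uint8); n,lab,st,ce=cv2.connectedComponentsWithStats(k)
for i in range(1,n):
    if st[i,4]>300: q=P[(lab==i).ravel()]; print(st[i],cv2.minAreaRect(q[:,:2].astype(np.float32)),np.percentile(q[:,2],[5,50,95]))
E
```

```text
time: 13.3
tool_pos: [583.6, 27.8, 70.8]
tcp_rot: [-180.0, -0.0, 9.0]
ft_force: [-0.3, 0.2, -0.1]
finger_gap: 85.2
time: 14.8
tool_pos: [446.0, 5.9, 242.0]
tcp_rot: [180.0, -0.1, 9.0]
ft_force: [0.5, -0.9, -0.1]
finger_gap: -0.2
```

View pics/t4.png

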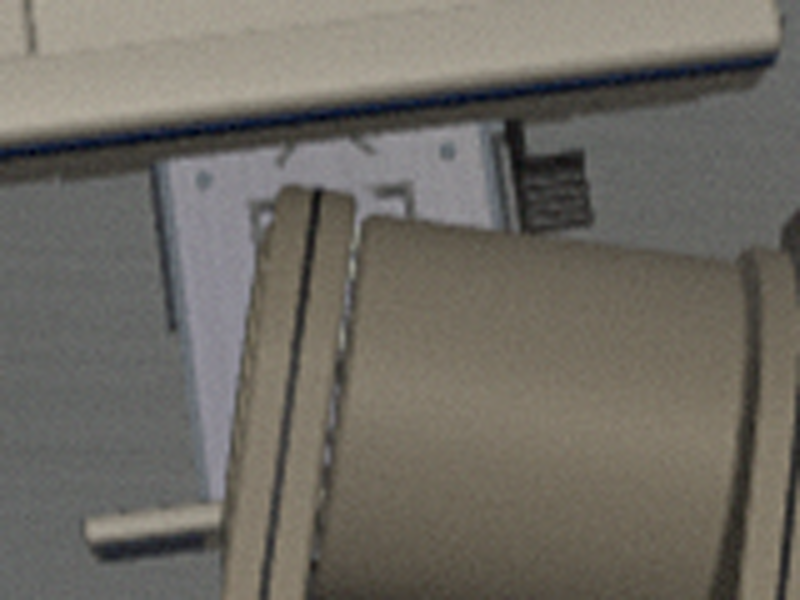

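The arm covers the middle, but the nest's rear corners are visible at (262,207) and (408,187) with the bevel between them. Moving over the lever and tilting, and I'll check the carrier from there.

```bash
python3 -m jog '[[[0.4,0.2,0,0,0,0,0],[0.7,0.36,0,0,0,0,0],[0.8,0.42,0,0,0,0,0],[0.8,0.42,0,0,0,0,0],[0.7,0.36,0,0,0,0,0],[0.4,0.2,0,0,0.015,0,0],[0,0,0,0,0.02,0,0],[0,0,0,0,0.025,0,0],[0,0,0,0,0.0233,0,0],[0,0,0,0,0,0,0],[0,0,0,0,0,0,0]]]'
python3 d.py 654 -59.2 110 9.2 -30
python3 - <<'E'
from h import *
im,d=snap('scene'); im2,d2=snap('top'); f=lambda i:cv2.resize(i,(640,400),interpolation=cv2.INTER_CUBIC)
c=np.hstack([cv2.resize(im[180:300,220:400],(400,267)),cv2.resize(im2[150:270,270:430],(400,300))[:267]])
cv2.imwrite('pics/c5.png',c[:,:,::-1])
E
```

```text
time: 16.23
tool_pos: [649.5, -61.5, 242.4]
tcp_rot: [180.0, -30.0, 9.0]
ft_force: [0.6, -0.2, -0.1]
finger_gap: 0.1
t 16.225 pos [649.5 -61.5 242.4] rot [180. -30.   9.] F [ 0.6 -0.2 -0.1] gap 0.1
shift [-1.24  -0.033  2.342] turn [ 0.0004  0.0001 -0.0004]
```

View pics/c5.png

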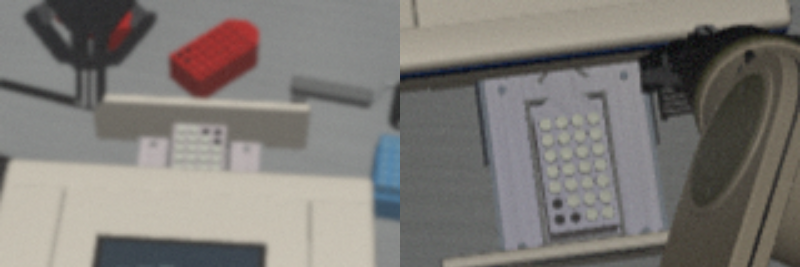

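The carrier now sits inside the nest walls with its square end (dark caps at (565,210)) towards the panel. I'll check its level and go down to the pad.

```bash
python3 - <<'E'
from h import *
d=np.load('/tmp/top_d.npy'); v,u=np.mgrid[150:270,300:385]; P=pts('top',np.c_[u.ravel(),v.ravel()],d)
a=np.deg2rad(9.2); q=P[:,:2]-[583.7,27.8]; x=q@[np.cos(a),np.sin(a)]; y=q@[-np.sin(a),np.cos(a)]
m=(P[:,2]>90)&(P[:,2]<108)&(abs(x)<64)&(abs(y)<36)
for n,k in dict(front=m&(x<-30),rear=m&(x>20),left=m&(y>12),right=m&(y<-12)).items(): print(n,k.sum(),np.percentile(P[k,2],[10,50,90]).round(1))
print(cv2.minAreaRect(np.c_[x,y][m].astype(np.float32)))
E
python3 -m jog '[[[-0.2,-0.03,0.38,0,0,0,0],[-0.25,0,0.47,0,0,0,0],[-0.25,0,0.47,0,0,0,0],[-0.25,0,0.47,0,0,0,0],[-0.2,0,0.36,0,0,0,0],[-0.09,0,0.19,0,0,0,0],[0,0,0,0,0,0,0],[0,0,0,0,0,0,0]]]'
python3 d.py 654 -59.2 83 9.2 -30
```

```text
front 394 [ 95.3  98.8 103.6]
rear 442 [ 95.7  99.  103.3]
left 465 [ 95.4  98.7 103.1]
right 406 [ 95.6  99.6 103.9]
((0.9818000793457031, 0.8121299743652344), (120.77772521972656, 60.28056335449219), 0.7320305109024048)
time: 17.32
tool_pos: [654.0, -59.1, 110.0]
tcp_rot: [179.9, -30.1, 9.1]
ft_force: [0.6, -1.2, 1.2]
finger_gap: -0.0
t 17.325 pos [654.  -59.1 110. ] rot [179.9 -30.1   9.1] F [ 0.6 -1.2  1.2] gap -0.0
shift [-0.271  0.002  0.468] turn [ 0.0003 -0.0002 -0.0004]
```

Carrier is level and seated. Feel down to the pad.

```bash
python3 -m jog '[[[-0.1,0,0.173,0,0,0,0],[-0.1,0,0.173,0,0,0,0],[-0.06,0,0.104,0,0,0,0],[0,0,0,0,0,0,0],[0,0,0,0,0,0,0]]]'
python3 -m jog '[[[-0.03,0,0.052,0,0,0,0],[-0.03,0,0.052,0,0,0,0],[0,0,0,0,0,0,0]]]'
python3 -m jog '[[[-0.03,0,0.052,0,0,0,0],[0,0,0,0,0,0,0]]]'
python3 d.py 654 -59.2 72 9.2 -30
```

```text
time: 17.95
tool_pos: [652.9, -59.0, 82.7]
tcp_rot: [180.0, -30.0, 9.0]
ft_force: [0.3, 0.2, -0.0]
finger_gap: -0.2
time: 18.32
tool_pos: [653.3, -59.2, 77.5]
tcp_rot: [180.0, -30.1, 9.0]
ft_force: [-6.0, -1.1, 8.6]
finger_gap: 0.2
time: 18.58
tool_pos: [653.7, -59.3, 75.5]
tcp_rot: [179.9, -30.1, 9.1]
ft_force: [-13.7, -0.6, 17.1]
finger_gap: -0.2
t 18.575 pos [653.7 -59.3  75.5] rot [179.9 -30.1   9.1] F [-13.7  -0.6  17.1] gap -0.2
shift [-0.029 -0.002  0.064] turn [ 0.0004 -0.0003 -0.0003]
```

```bash
python3 -m jog '[[[-0.055,0,0.015,0,0,0,0],[0,0,0,0,0,0,0]]]'; python3 -m jog '[[[-0.03,0,0.052,0,0,0,0],[0,0,0,0,0,0,0]]]';python3 -m jog '[[[-0.02,0,0.035,0,0,0,0],[0,0,0,0,0,0,0]]]'
python3 d.py 654 -59.2 72 9.2 -30
```

```text
time: 18.82
tool_pos: [652.5, -59.6, 74.1]
tcp_rot: [179.9, -30.2, 9.1]
ft_force: [-6.5, 1.2, 13.6]
finger_gap: -0.0
time: 19.08
tool_pos: [653.1, -59.7, 73.2]
tcp_rot: [179.9, -30.3, 9.1]
ft_force: [-27.4, -0.9, 34.2]
finger_gap: -0.3
time: 19.32
tool_pos: [653.4, -59.9, 72.6]
tcp_rot: [179.9, -30.3, 9.1]
ft_force: [-41.4, 1.6, 48.4]
finger_gap: -0.2
t 19.325 pos [653.4 -59.9  72.6] rot [179.9 -30.3   9.1] F [-41.4   1.6  48.4] gap -0.2
shift [ 0.007 -0.011  0.017] turn [ 0.0005 -0.0009 -0.0001]
```

Too much lip contact: it wedges. Back off up and rearwards, then press nearer the pad's front.

```bash
python3 -m jog '[[[0.08,0,-0.139,0,0,0,0],[0.08,0,-0.139,0,0,0,0],[-0.104,0,-0.06,0,0,0,0],[-0.02,0,-0.01,0,0,0,0],[0,0,0,0,0,0,0],[0,0,0,0,0,0,0]]]'
python3 d.py 647 -60 80 9.2 -30
python3 - <<'E'
from h import *
im,d=snap('top'); c=cv2.resize(im[165:225,350:420],None,fx=10,fy=10,interpolation=cv2.INTER_CUBIC); cv2.imwrite('pics/t6.png',c[:,:,::-1])
E
```

```text
time: 20.08
tool_pos: [643.6, -60.3, 81.9]
tcp_rot: [-180.0, -30.0, 9.0]
ft_force: [0.2, -0.6, -1.3]
finger_gap: 0.2
t 20.075 pos [643.6 -60.3  81.9] rot [-180.  -30.    9.] F [ 0.2 -0.6 -1.3] gap 0.2
shift [0.041 0.005 0.068] turn [ 0.0002  0.0001 -0.0005]
```

View pics/t6.png

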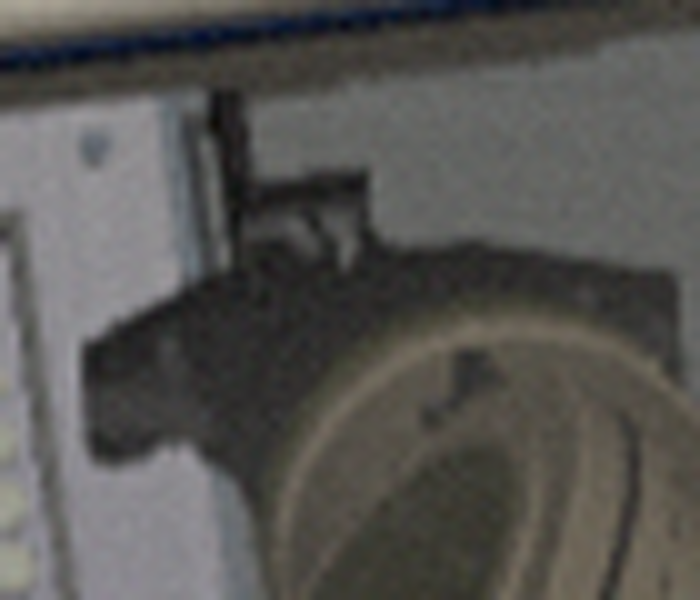

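The pad with its rear lip at (305,185) is just ahead of the fingertip at (340,250). Press straight down.

```bash
python3 -m jog '[[[0.035,0,0.02,0,0,0,0],[-0.05,0,0.087,0,0,0,0],[-0.03,0,0.052,0,0,0,0],[0,0,0,0,0,0,0]]]';python3 -m jog '[[[-0.03,0,0.052,0,0,0,0],[0,0,0,0,0,0,0]]]';python3 -m jog '[[[-0.02,0,0.035,0,0,0,0],[0,0,0,0,0,0,0]]]'
```

```text
time: 20.62
tool_pos: [645.3, -59.9, 73.6]
tcp_rot: [-180.0, -29.9, 9.0]
ft_force: [-1.1, 0.0, -0.2]
finger_gap: -0.1
time: 20.88
tool_pos: [646.1, -60.1, 71.8]
tcp_rot: [180.0, -30.0, 9.0]
ft_force: [-2.9, 0.5, 3.9]
finger_gap: 0.0
time: 21.12
tool_pos: [646.1, -60.1, 69.8]
tcp_rot: [180.0, -30.0, 9.0]
ft_force: [-1.4, -0.3, 4.6]
finger_gap: -0.0
```

```bash
python3 -m jog '[[[-0.03,0,0.052,0,0,0,0],[0,0,0,0,0,0,0]]]';python3 -m jog '[[[-0.03,0,0.052,0,0,0,0],[0,0,0,0,0,0,0]]]';python3 -m jog '[[[-0.03,0,0.052,0,0,0,0],[0,0,0,0,0,0,0]]]'
```

```text
time: 21.38
tool_pos: [646.0, -60.1, 66.5]
tcp_rot: [180.0, -30.0, 9.0]
ft_force: [-0.5, 0.5, 5.3]
finger_gap: 0.0
time: 21.62
tool_pos: [646.6, -60.1, 64.4]
tcp_rot: [180.0, -30.1, 9.0]
ft_force: [-0.8, 0.9, 7.1]
finger_gap: -0.0
time: 21.88
tool_pos: [648.6, -60.1, 63.9]
tcp_rot: [179.9, -30.3, 9.0]
ft_force: [-0.4, 3.2, 14.4]
finger_gap: 0.1
```

At the stop. Push forward, keeping it pressed.

```bash
python3 -m jog '[[[0.043,0,0.025,0,0,0,0],[0.043,0,0.025,0,0,0,0],[0.043,0,0.025,0,0,0,0],[0,0,0,0,0,0,0]]]';python3 -m jog '[[[0.043,0,0.025,0,0,0,0],[0.043,0,0.025,0,0,0,0],[0.043,0,0.025,0,0,0,0],[0,0,0,0,0,0,0]]]'
```

```text
time: 22.38
tool_pos: [656.1, -58.9, 63.9]
tcp_rot: [179.9, -30.3, 9.1]
ft_force: [0.4, 4.3, 14.8]
finger_gap: 0.1
time: 22.88
tool_pos: [663.5, -57.7, 63.9]
tcp_rot: [179.9, -30.3, 9.1]
ft_force: [0.3, 3.5, 14.8]
finger_gap: 0.1
```

```bash
cat > p.py <<'E'
from h import *
im,d=snap('top'); v,u=np.mgrid[140:270,235:440]; P=pts('top',np.c_[u.ravel(),v.ravel()],d)
a=np.deg2rad(9.2); q=P[:,:2]-[583.7,27.8]; x=q@[np.cos(a),np.sin(a)]; y=q@[-np.sin(a),np.cos(a)]
for s in(1,-1):
    m=(P[:,2]>111)&(P[:,2]<123)&(s*y>60)&(s*y<122)&(x<92)&(x>-95); print('panel',s,m.sum(),np.percentile(x[m],[5,50,95]).round(1) if m.any() else '')
m=(P[:,2]>90)&(P[:,2]<108)&(abs(y)<36)&(x<92)&(x>-64)
if m.sum()>50: print('carrier x',np.percentile(x[m],[1,99]).round(1),'y',np.percentile(y[m],[1,99]).round(1))
E
python3 p.py
```

```text
panel 1 173 [-62.5 -57.3 -51.3]
panel -1 29 [37.6 42.1 50. ]
carrier x [-63.1  78.9] y [-28.7  30.5]
```

The drawer is about 21 mm in, clear of the catch. Retract along the tool axis.

```bash
python3 -m jog '[[[0,0,-0.1,0,0,0,0],[0,0,-0.3,0,0,0,0],[0,0,-0.6,0,0,0,0],[0,0,-0.8,0,0,0,0],[0,0,-0.8,0,0,0,0],[0,0,-0.4,0,0,0,0],[0,0,0,0,0,0,0],[0,0,0,0,0,0,0]]]'
python3 p.py; python3 d.py 478 10 200 9.2 -30
```

```text
time: 23.92
tool_pos: [585.9, -69.2, 188.5]
tcp_rot: [-179.9, -29.9, 9.0]
ft_force: [-0.2, -0.0, 0.3]
finger_gap: -0.1
panel 1 174 [-62.9 -57.6 -51.9]
panel -1 76 [-63.3 -58.5 -52.4]
carrier x [-63.4  78.6] y [-28.8  30.5]
t 23.975 pos [585.8 -69.1 188.2] rot [-179.9  -29.8    9. ] F [-0.1 -1.3  0.3] gap -0.1
shift [-1.516 -1.901 -1.139] turn [ 0.0001  0.0004 -0.0005]
```

```bash
python3 -m jog '[[[-0.15,-0.2,-0.12,0,0,0,0],[-0.35,-0.42,-0.26,0,0,0,0],[-0.4,-0.5,-0.3,0,0,0,0],[-0.4,-0.5,-0.3,0,0,0,0],[-0.22,-0.28,-0.16,0,0.01,0,0],[0,0,0,0,0.02,0,0],[0,0,0,0,0.0255,0,0],[0,0,0,0,0,0,0],[0,0,0,0,0,0,0]]]'
python3 d.py 478 10 70 9.2 -50
```

```text
time: 25.1
tool_pos: [527.1, 2.6, 219.0]
tcp_rot: [-179.0, -46.9, 8.9]
ft_force: [-0.5, 0.7, -0.6]
finger_gap: -0.1
t 25.1 pos [527.1   2.6 219. ] rot [-179.   -46.9    8.9] F [-0.5  0.7 -0.6] gap -0.1
shift [-2.822 -0.276  1.352] turn [-0.0021  0.0087 -0.0006]
```

Out of reach at that tilt so close in. I'll use 20° for the first stretch and lean in later.

```bash
python3 -m jog '[[[0,0,0,0,-0.015,0,0],[0,0,0,0,-0.025,0,0],[0,0,0,0,-0.025,0,0],[0,0,0,0.002,-0.01,0,0],[0,0,0,0,0,0,0],[0,0,0,0,0,0,0]]]'
python3 d.py 478 10 200 9.2 -20
```

```text
time: 25.85
tool_pos: [527.3, 2.5, 220.0]
tcp_rot: [-178.6, -20.1, 9.4]
ft_force: [-0.5, -0.4, 0.0]
finger_gap: 0.2
t 25.85 pos [527.3   2.5 220. ] rot [-178.6  -20.1    9.4] F [-0.5 -0.4  0. ] gap 0.2
shift [-1.027 -0.307  0.057] turn [-0.004  -0.0002  0.0006]
```

```bash
python3 -m jog '[[[-0.2,-0.05,0,-0.002,0,0,0],[-0.35,-0.1,0.02,-0.002,0,0,0],[-0.35,-0.1,0.03,0,0,0,0],[-0.13,-0.05,0,0,0,0,0],[0,0,0,0,0,0,0],[0,0,0,0,0,0,0]]]'
python3 d.py 478 10 70 9.2 -20
```

```text
time: 26.6
tool_pos: [479.3, 9.2, 202.0]
tcp_rot: [179.9, -20.2, 9.4]
ft_force: [0.1, -0.6, -0.2]
finger_gap: 0.2
t 26.6 pos [479.3   9.2 202. ] rot [179.9 -20.2   9.4] F [ 0.1 -0.6 -0.2] gap 0.2
shift [-0.935 -0.026  2.469] turn [ 0.0001 -0.0007  0.0006]
```

```bash
python3 -m jog '[[[-0.1,-0.02,0.25,0,0,0,0],[-0.2,0,0.5,0,0,0,0],[-0.2,0,0.55,0,0,0,0],[-0.2,0,0.55,0,0,0,0],[-0.15,0,0.4,0,0,0,0],[-0.09,0,0.22,0,0,0,0],[0,0,0,0,0,0,0],[0,0,0,0,0,0,0]]]'
python3 d.py 508 15 70 9.2 -20
```

```text
time: 27.6
tool_pos: [477.9, 9.7, 70.2]
tcp_rot: [179.9, -20.2, 9.4]
ft_force: [-0.8, 0.6, 0.9]
finger_gap: 0.2
t 27.6 pos [477.9   9.7  70.2] rot [179.9 -20.2   9.4] F [-0.8  0.6  0.9] gap 0.2
shift [ 0.571 -0.006  0.214] turn [ 0.0001 -0.0007  0.0006]
```

```bash
python3 -m jog '[[[0.15,0,0.054,0,0,0,0],[0.17,0,0.062,0,0,0,0],[0.11,0,0.04,0,0,0,0],[0.06,0,0.022,0,0,0,0],[0.06,0,0.022,0,0,0,0],[0.06,0,0.022,0,0,0,0],[0.06,0,0.022,0,0,0,0],[0.06,0,0.022,0,0,0,0],[0.06,0,0.022,0,0,0,0],[0.06,0,0.022,0,0,0,0]]]'
python3 -m jog '[[[0.07,0,0.026,0,0,0,0],[0.08,0,0.029,0,0,0,0],[0.09,0,0.033,0,0,0,0],[0.09,0,0.033,0,0,0,0],[0.09,0,0.033,0,0,0,0],[0.09,0,0.033,0,0,0,0],[0.09,0,0.033,0,0,0,0],[0.08,0,0.029,0,0,0,0],[0.06,0,0.022,0,0,0,0],[0.04,0,0.015,0,0,0,0],[0,0,0,0,0,0,0]]]'
python3 p.py; python3 d.py 570 27.7 70 9.2 -50
```

```text
time: 28.85
tool_pos: [521.7, 17.2, 69.1]
tcp_rot: [179.9, -20.1, 9.4]
ft_force: [-2.6, -1.6, 1.4]
finger_gap: 0.0
time: 30.22
tool_pos: [563.3, 24.2, 69.7]
tcp_rot: [179.9, -20.2, 9.4]
ft_force: [-0.4, -0.4, 0.3]
finger_gap: 0.1
panel 1 169 [-11.5  -6.6  -0.7]
panel -1 165 [-11.9  -6.9  -0.8]
carrier x [-12.1  79.4] y [-29.1  30.4]
t 30.275 pos [563.2  24.2  69.7] rot [179.9 -20.2   9.4] F [-0.7  0.3 -1.2] gap 0.3
shift [ 0.138 -0.047  0.045] turn [-0.0001  0.0827  0.0006]
```

Travel is about 72 mm; another 50 mm before leaning in.

```bash
python3 -m jog '[[[0.05,0,0.018,0,0,0,0],[0.08,0,0.029,0,0,0,0],[0.09,0,0.033,0,0,0,0],[0.09,0,0.033,0,0,0,0],[0.1,0,0.036,0,0,0,0],[0.1,0,0.036,0,0,0,0],[0.1,0,0.036,0,0,0,0],[0.1,0,0.036,0,0,0,0],[0.09,0,0.033,0,0,0,0],[0.08,0,0.029,0,0,0,0],[0.05,0,0.018,0,0,0,0],[0,0,0,0,0,0,0]]]'
python3 -m jog '[[[-0.1,0,-0.036,0,0,0,0],[-0.15,0,-0.055,0,0,0,0],[0,0,0,0,0.015,0,0],[0,0,0,0,0.02,0,0],[0,0,0,0,0.025,0,0],[0,0,0,0,0.02,0,0],[0,0,0,0,0,0,0],[0,0,0,0,0,0,0]]]'
python3 p.py; python3 d.py 601 29.6 68 9.2 -50
```

```text
time: 31.78
tool_pos: [611.9, 32.2, 69.7]
tcp_rot: [179.9, -20.2, 9.4]
ft_force: [0.4, 0.3, -0.5]
finger_gap: -0.1
time: 32.78
tool_pos: [600.3, 36.3, 70.8]
tcp_rot: [-179.2, -45.3, 9.7]
ft_force: [0.3, 0.7, 0.9]
finger_gap: -0.4
panel 1 168 [38.1 42.7 48.7]
panel -1 165 [37.4 41.9 48. ]
carrier x [-28.   81.1] y [-31.3  33.6]
t 32.825 pos [600.8  36.4  71.3] rot [-179.3  -45.4    9.7] F [ 0.2  0.6 -0.6] gap -0.1
shift [-0.06   0.134  0.031] turn [-0.0032  0.0129  0.0009]
```

```bash
python3 -m jog '[[[0.03,0.06,0.04,-0.0015,0.006,0,0],[-0.03,0.07,0.03,-0.0015,0.007,0,0],[0,0,0,0,0,0,0],[0,0,0,0,0,0,0]]]'
python3 d.py 610 32 67 9.2 -50
```

```text
time: 33.33
tool_pos: [604.2, 30.9, 68.3]
tcp_rot: [179.8, -50.0, 9.7]
ft_force: [-0.8, -0.4, 0.1]
finger_gap: 0.2
t 33.325 pos [604.2  30.9  68.3] rot [179.8 -50.    9.7] F [-0.8 -0.4  0.1] gap 0.2
shift [ 0.056 -0.003  0.107] turn [-0.0004 -0.      0.0009]
```

```bash
python3 -m jog '[[[0.05,0,0.06,0,0,0,0],[0.05,0,0.06,0,0,0,0],[0.05,0,0.06,0,0,0,0],[0.05,0,0.06,0,0,0,0],[0.05,0,0.06,0,0,0,0],[0.05,0,0.06,0,0,0,0],[0.05,0,0.06,0,0,0,0],[0.05,0,0.06,0,0,0,0],[0.05,0,0.06,0,0,0,0],[0.05,0,0.06,0,0,0,0],[0.05,0,0.06,0,0,0,0],[0,0,0,0,0,0,0]]]'
python3 d.py 660 40 67 9.2 -50; python3 p.py
```

```text
time: 34.83
tool_pos: [646.2, 38.0, 67.5]
tcp_rot: [179.8, -50.0, 9.7]
ft_force: [-0.3, -0.6, -0.5]
finger_gap: 0.2
t 34.825 pos [646.2  38.   67.5] rot [179.8 -50.    9.7] F [-0.3 -0.6 -0.5] gap 0.2
shift [0.172 0.006 0.22 ] turn [-0.0004 -0.0001  0.0008]
panel 1 122 [68.  71.4 75.3]
panel -1 113 [67.9 71.1 74.8]
carrier x [ 6.5 69.4] y [-32.8  34.3]
```

```bash
python3 -m jog '[[[0.026,0,0.031,0,0,0,0],[0.026,0,0.031,0,0,0,0],[0.026,0,0.031,0,0,0,0],[0.026,0,0.031,0,0,0,0],[0.026,0,0.031,0,0,0,0],[0.026,0,0.031,0,0,0,0],[0.026,0,0.031,0,0,0,0],[0.026,0,0.031,0,0,0,0],[0,0,0,0,0,0,0]]]'
python3 -m jog '[[[0.013,0,0.015,0,0,0,0],[0.013,0,0.015,0,0,0,0],[0,0,0,0,0,0,0]]]'
python3 -m jog '[[[0.013,0,0.015,0,0,0,0],[0.013,0,0.015,0,0,0,0],[0,0,0,0,0,0,0]]]'
```

```text
time: 36.0
tool_pos: [662.1, 40.4, 67.6]
tcp_rot: [179.8, -50.0, 9.6]
ft_force: [-1.2, 0.4, -0.7]
finger_gap: 0.1
time: 36.38
tool_pos: [664.0, 40.7, 67.7]
tcp_rot: [179.8, -50.0, 9.6]
ft_force: [-0.8, -0.1, -0.4]
finger_gap: 0.2
time: 36.75
tool_pos: [666.0, 41.1, 67.7]
tcp_rot: [179.8, -50.0, 9.7]
ft_force: [-0.8, 0.1, 0.4]
finger_gap: 0.0
```

```bash
for i in 1; do :; done; python3 -m jog '[[[0.013,0,0.015,0,0,0,0],[0.013,0,0.015,0,0,0,0],[0,0,0,0,0,0,0]]]'
python3 -m jog '[[[0.013,0,0.015,0,0,0,0],[0.013,0,0.015,0,0,0,0],[0,0,0,0,0,0,0]]]'
```

```text
time: 37.12
tool_pos: [667.9, 41.4, 67.7]
tcp_rot: [179.8, -50.0, 9.7]
ft_force: [-0.7, 0.5, -0.9]
finger_gap: -0.1
time: 37.5
tool_pos: [668.7, 41.5, 67.2]
tcp_rot: [179.8, -50.0, 9.6]
ft_force: [-33.7, -6.6, 20.9]
finger_gap: -0.0
```

Firm stop where home is expected. Back away along the tool axis and check.

```bash
python3 -m jog '[[[-0.026,0,-0.031,0,0,0,0],[0,0,-0.2,0,0,0,0],[0,0,-0.5,0,0,0,0],[-0.3,0,-0.6,0,-0.01,0,0],[-0.3,0,-0.6,0,-0.02,0,0],[0,0,-0.6,0,-0.025,0,0],[0,0,-0.6,0,-0.025,0,0],[0,0,-0.6,0,-0.025,0,0],[0,0,-0.4,0,-0.02,0,0],[0,0,0,0,0,0,0],[0,0,0,0,0,0,0]]]'
python3 d.py 480 150 200 9.2 0
python3 - <<'E'
from h import *
im,d=snap('top'); im2,d2=snap('scene'); c=np.hstack([im,im2]); c=cv2.resize(c,(800,300),interpolation=cv2.INTER_AREA)
c=np.vstack([c,cv2.resize(im[130:220,210:450],(800,300),interpolation=cv2.INTER_CUBIC)]); cv2.imwrite('pics/f1.png',c[:,:,::-1])
E
```

```text
time: 38.88
tool_pos: [539.2, 24.6, 197.7]
tcp_rot: [-179.6, -7.7, 10.2]
ft_force: [0.5, 0.7, 0.2]
finger_gap: 0.0
t 38.875 pos [539.2  24.6 197.7] rot [-179.6   -7.7   10.2] F [0.5 0.7 0.2] gap 0.0
shift [-0.708 -2.68  -0.125] turn [-0.0013 -0.0215  0.0029]
```

View pics/f1.png

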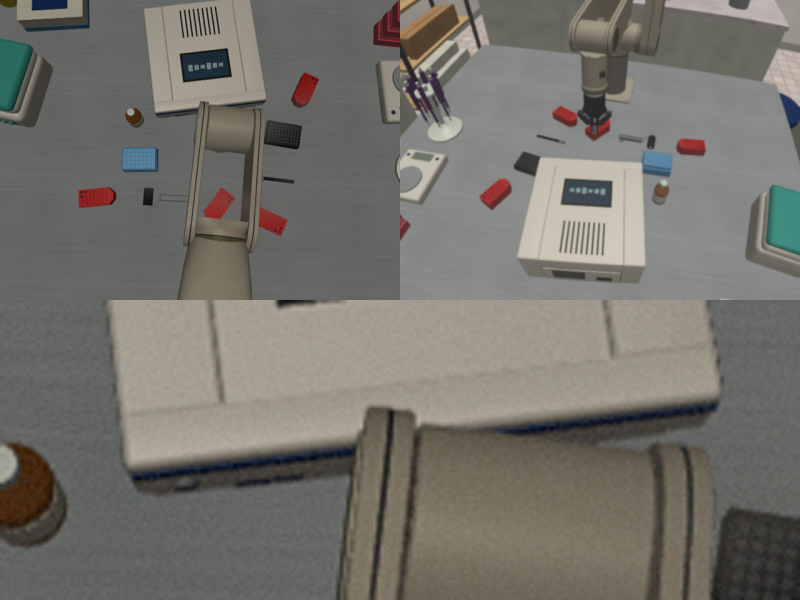

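The drawer is under the hood and bystanders are unmoved. Moving the arm aside for a last measurement of the panel.

```bash
python3 -m jog '[[[0,-0.3,-0.2,0,0,0,0],[0,-0.7,-0.2,0,0,0,0],[0,-0.9,0,0,0,0,0],[0,-0.9,0,0,0,0,0],[0,-0.9,0,0,0,0,0],[0,-0.9,0,0,0,0,0],[0,-0.7,0,0,0,0,0],[0,-0.3,0,0,0,0,0],[0,0,0,0,0,0,0],[0,0,0,0,0,0,0]]]'
python3 - <<'E'
from h import *
im,d=snap('top'); v,u=np.mgrid[140:230,235:440]; P=pts('top',np.c_[u.ravel(),v.ravel()],d)
a=np.deg2rad(9.2); q=P[:,:2]-[583.7,27.8]; x=q@[np.cos(a),np.sin(a)]; y=q@[-np.sin(a),np.cos(a)]
for lo,hi in((20,42),(48,60),(60,72),(72,85),(85,100)):
    for s in(-1,0,1):
        m=(P[:,2]>lo)&(P[:,2]<hi)&(x>40)&(x<130)&(abs(y-80*s)<35); print(lo,s,m.sum(),np.percentile(x[m],[10,50,90]).round(1) if m.any() else '')
c=cv2.resize(im[150:210,240:430],(800,253),interpolation=cv2.INTER_CUBIC); cv2.imwrite('pics/f2.png',c[:,:,::-1])
E
```

```text
time: 40.22
tool_pos: [487.4, 298.3, 220.9]
tcp_rot: [-179.7, -7.7, 10.2]
ft_force: [-0.3, 0.1, 0.3]
finger_gap: 0.0
20 -1 0 
20 0 0 
20 1 0 
48 -1 36 [89.6 90.3 91. ]
48 0 37 [89.8 90.6 91.5]
48 1 30 [90.  90.7 91.5]
60 -1 20 [89.4 89.8 90.4]
60 0 22 [89.3 90.  90.9]
60 1 27 [89.5 90.3 90.9]
72 -1 0 
72 0 0 
72 1 0 
85 -1 0 
85 0 0 
85 1 0
```

View pics/f2.png

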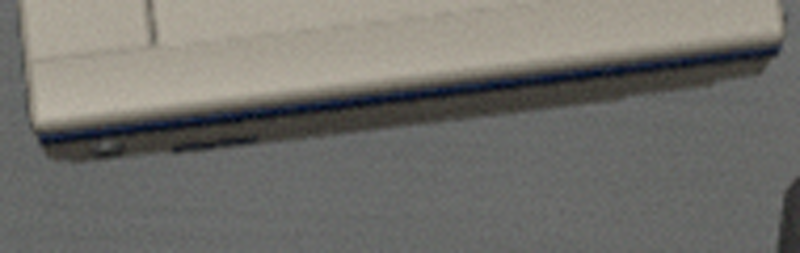

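The panel's outer face measures 90.3 mm against 90 mm for home, and only its shadowed lower strip shows under the hood. Handing in.

```bash
python3 -c "from bench import job; print(job.hand_in())"
```

```text
the job is handed in; nothing more can be done
None
```

I lifted the carrier out, turned it 180° and set it back in its nest with the bevelled end towards the cycler. I then pressed the release lever, pushed the drawer home and handed the job in at about 40 s of the 70 s allowed.

**Last checks**
- **Carrier:** with the drawer still out, the carrier measured level and about 1 mm from the nest centre. It touched down at the same height it was picked from. Once the drawer is home it is hidden under the hood, so I could not check it again there.
- **Drawer:** the panel's outer face measured 90.3 mm along the closing direction, against 90 mm for fully home. The last few millimetres went in at about 8 mm/s.
- **Bystanders:** all looked where they started in the last full view. I judged this by eye and did not measure it.
- **Robot:** it was clear of everything at hand-in.

**What went wrong on the way**
- **Lever:** the first press wedged against the lip, with 41 N sideways and 48 N upwards at the fingertip (about 64 N in all). I backed off and pressed again nearer the front of the pad, where it took about 7 N until the stop and about 15 N against it. The 64 N was at the fingertips and under the 120 N wrist limit; as far as I could tell, the gripper's body touched nothing.
- **Reach:** the 50° lean for pushing the panel could not be reached close to the robot, so I pushed the middle stretch at 20° and leaned to 50° for the last part.
- **End stop:** the final push against the stop read about 40 N at the fingertip.

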